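# Stow the clay roller between two stack-nest trays

## Robot

A 7-joint arm with a two-finger parallel gripper is mounted at the origin on the work surface. World frame = base frame: x ahead of the robot, y to its left, z up, the work surface at z = 0. Lengths are in m, angles in rad, forces in N, time in s.
With the tool pointing down it reaches from about 0.4 to 0.9 m from the base axis. Payload 5.5 kg.
Tool frame: the origin (TCP) lies between the finger pads; the fingertips stand 14 mm ahead of it and the grasp point (between the pads) lies 5 mm behind it (robot.tip_extent is the distance from the TCP to the fingertips, in m); z points along the fingers, y is the line along which they close (so a half turn about z gives the same grasp; the last joint's range is limited). The gripper opens to 85 mm and grips with 20 to 120 N. Pads are 22 mm wide; open, the fingers measure 114 mm over their backs; the gripper's body (76 mm by 85 mm) begins 54 mm behind the grasp point. The pads swing forward as they close: fully open they stand 13 mm farther back than shut.
Start: joints at [1.449, 0.501, -0.427, 1.55, 0.221, 1.138, -0.21], TCP at [0.244, -0.602, 0.245] pointing down, gripper open.
Joint ranges: [-2.88, 2.88], [-0.31, 2.03], [-1.54, 1.56], [0.2, 2.42], [-1.41, 4.55], [0.19, 2.02], [-2.57, 2.57]. Speed limits (rad/s): [2.57, 2.57, 3.14, 3.14, 3.14, 3.14, 3.14].

## Interface

Orientations are given as a unit quaternion [x, y, z, w].
In Python, from station import robot gives the robot as it stands. The module is installed in compiled form; this text tells all that it offers.
- The arm moves only by the tool apply_moves, never from a script. Its argument "rows" is a list of rows, each an object with "claw": the finger opening in cm, from 0 to 8.54; "dp": the shift along the world's x, y, z in cm, a list of three; "dr": the turn, a rotation vector about the world's x, y, z in rad, a list of three. A call has 1 to 12 rows; each row shifts and turns the commanded pose from where the row before left it; what a row does not reach is not made up. A row lasts 1/10 s, in which the tool goes at most 50 mm and 8.59 degrees, less where a joint would pass 70% of its speed; a pose out of reach is approached as far as the arm can. A call is refused whole if a number of a shift passes 5 or a number of a turn 0.15, either way. A call with a gripper value outside its range is refused whole. The fingers move at their own pace and stop on an object; the grip force is fixed at half the most. Time passes only in rows, so rows that do not move let the fingers close. It gives the time, the measured TCP pose, the force, the opening and the grip force at its end, in the units of the state.
- robot.state(): the state, without advancing time (a new reading comes with each control period).
- robot.capture(name): name is "scene" or "top"; returns a dict with "pixels" (400x640x3 uint8, red, green, blue), "fov_y" (degrees; the focal length in pixels is half the picture's height over the tangent of half this angle, whatever the lens; pixels are square), "cx", "cy" (the principal point, pixels), "extrinsics" (4x4, takes a point from camera to world coordinates). Camera axes: x right, y up, looking along -z (the intrinsics and any distortion apply to the point x, -y, -z); pixel columns grow to the right and rows downward; lengths in m; the calibration is good to about 2 mm. A picture is of the moment at which its call begins. There is no depth.
- robot.close_job(): hands the job in; it is judged then, once.
The state is a dict: "clock": time; "joint_pos": joint angles; "qd": joint speeds; "tau": joint torques, N m; "position": TCP position; "tool_rot": TCP orientation; "ft_force": force on the tool from outside, world axes, zero at the start; "ft_torque": the same for the moment, N m; "grip_width": opening from 0.0 (shut) to 1.0 (fully open); "grip_force": force on a finger pad.
Only numpy, scipy, OpenCV 4.12 (cv2) and the standard library are available. Lean on these libraries where they do the work, as an engineer would, in place of code of your own. Each camera call takes 0.05 s, during which the arm holds its last target. There are 200 camera calls.

## Task

Pack the clay roller away between the two nested trays: lift the upper tray out and set it down upright on the table, then take the brass roller from the cradle under the drying shelf and lay it flat in the lower tray, lengthways on the floor bars. Then put the upper tray back on the lower one turned half a turn from how it was nested (its yellow wall over the lower tray's blue long wall), so that it sits level on the ledges above the roller instead of nesting, and let go. Leave the lower tray standing where it is, do not let the roller drop onto the table, and do not disturb the pots, bottle, brush, spatula and mug.

Things in the scene. Friction and masses are not known exactly. Their poses are not given: they have to be found in the camera images.
- lower_tray: Lower of two nested stack-nest trays: blue, +y long wall yellow, loose, 0.3 kg, 160 mm long (x), 66 wide (y), 74 high. Origin: centre of underside, z up. Above z = 32 it is a straight open box, walls 3 mm thick, inside 154 x 60 mm; grip the 66 mm across its long walls. Below is a foot 138 x 39 mm. An equal tray the same way round nests 42 mm above it; turned half round it stands on the ledges, 67 mm above it.
- lower_tray_in (a point): Centre of the lower tray's flat floor, 35 mm above its underside. Two bars cross the floor at x = +-32 mm (6 mm wide, tops 40 mm above the underside): the roller lies on them, its axis along the tray's x. Fingers have the middle 46 mm of the length and the full 60 mm of width here.
- lower_tray_ledge (a point): Top of one of the lower tray's four ledges, at x = 60, y = 26, z = 67 mm of the tray. Ledges stand against the inside of the long walls, 22 mm long and 8 mm deep, tops 7 mm below the rim: on the yellow +y side at x = +-60 mm, on the -y side at x = +-34 mm; 44 mm is free between them across.
- lower_tray_yellow (a point): Middle of the top edge of the lower tray's yellow long wall: 31.5 mm to +y of the tray's centre, 74 mm above its underside.
- upper_tray: Upper tray: pale teal, +y long wall yellow, same shape and size as the lower one, loose, about 0.18 kg. Origin: centre of its underside, z up, x along its length. It starts nested in the lower tray, yellow over yellow, 42 mm above it: rim 116 mm above the table, its 66 mm wide gripping walls free down to 74 mm. The table around x = 0.46, y = 0 m is always clear to set it down.
- upper_tray_rib (a point): Foot of one of the upper tray's four ribs, at x = 34, y = 23, z = 0 mm of the tray. Ribs are 18 mm long, 53.6 mm over both sides, 32 mm high: on the yellow +y side at x = +-34 mm, on the -y side at x = +-60 mm. Turned half round they land on the lower tray's ledges, with 3 mm play to either side.
- upper_tray_yellow (a point): Middle of the top edge of the upper tray's yellow long wall: 31.5 mm to +y of the tray's centre, 74 mm above its underside.
- rack: Fixed wooden drying rack on a 220 x 170 mm base plate. Origin: on the table under the middle of the cradle; open front towards its -x (the robot). The cradle runs along x: two black V-blocks 10 mm thick at x = +-40 mm, 33 mm wide, tops at z = 103 mm, on a block 110 x 60 mm with its top at z = 58 mm; the roller is free between them. Two posts at x = 125, y = +-77 mm carry a slatted shelf over the cradle.
- rack_edge (a point): Middle of the lower front edge of the rack's slatted shelf: x = -20, y = 0, z = 270 mm of the rack. The shelf reaches from here to x = 135 mm, 170 mm wide, with small pieces on it up to z = 290 mm. A hand coming straight down strikes it: come in under this edge leaning back 25 to 30 degrees towards the rack's -x, a finger on either side of the roller.
- roller_center (a point): Centre of the clay roller: plain polished brass rod, 16 mm across, 100 mm long, about 0.14 kg, loose, lying in the cradle along the rack's x axis, centre 100 mm above the table, within 4 mm of the cradle's middle. Lying in a tray its centre is 48 mm above the tray's underside.
- pink_pot: Pot with a pink lid, 40 mm across, 28 mm high, a bystander. Origin: centre of its underside.
- lilac_pot: Pot with a lilac lid, 40 mm across, 28 mm high, a bystander. Origin: centre of its underside.
- red_pot: Pot with a red lid, 40 mm across, 28 mm high, a bystander. Origin: centre of its underside.
- glue_bottle: White glue bottle, 40 mm across, 110 mm high, a bystander. Origin: centre of its underside.
- brush: Brush 170 mm long lying on the table, a bystander. Origin: middle of its underside, x along it.
- spatula: Spatula 180 mm long lying on the table, a bystander. Origin: middle of its underside, x along it.
- brush_mug: White mug of brushes, 76 mm across, 90 mm high (brushes up to 175 mm), a bystander. Origin: centre of its underside.
Not all that is in view belongs to the job. Leave any pink look-alike of the part that bears roller_center alone.

How it is judged:
On the way, in this order (a step that is already met when the one before it is completed fails the run):
1. the upper tray has been lifted out and stands upright on the table, let go (height (world z) of upper_tray below 0.008 m and angle between upper_tray's own z axis and vertical below 0.08 rad and contact force between the fingers and upper_tray below 0.1 N and linear speed of upper_tray below 0.03 m/s), for 0.2 s.
2. the roller lies in the lower tray on the floor bars, let go (x of roller_center in the frame of lower_tray between -0.035 and 0.035 m and y of roller_center in the frame of lower_tray between -0.025 and 0.025 m and z of roller_center in the frame of lower_tray between 0.04 and 0.056 m and contact force between the fingers and roller below 0.1 N and linear speed of roller below 0.03 m/s), for 0.2 s.
3. the upper tray sits half-turned on the ledges, let go (x of upper_tray in the frame of lower_tray between -0.012 and 0.012 m and y of upper_tray in the frame of lower_tray between -0.006 and 0.006 m and z of upper_tray in the frame of lower_tray between 0.062 and 0.071 m and angle between the x axis of upper_tray and the x axis of lower_tray, either way round below 0.1 rad and angle between upper_tray's own z axis and vertical below 0.06 rad and y of upper_tray_yellow in the frame of lower_tray below -0.015 m and contact force between the fingers and upper_tray below 0.1 N and linear speed of upper_tray below 0.03 m/s), for 0.2 s.
At the end, for the whole second after the job is handed in: Upper tray at rest on the ledges, half-turned, 62-71 mm above the lower tray, within 12 mm along, 6 mm across, 5 deg in line, 3 deg level; roller lying in the lower tray (centre 40-56 mm up, within 35 x 25 mm of the middle); lower tray upright within 50 mm of its start; all released (all of step 3 and x of roller_center in the frame of lower_tray between -0.035 and 0.035 m and y of roller_center in the frame of lower_tray between -0.025 and 0.025 m and z of roller_center in the frame of lower_tray between 0.04 and 0.056 m and distance of lower_tray from where it was at the start of the episode below 0.05 m and angle between lower_tray's own z axis and vertical below 0.05 rad and height (world z) of lower_tray below 0.008 m and linear speed of roller below 0.03 m/s); the robot touches nothing.
It fails at once if the roller drops onto the table (height (world z) of roller_center below 0.02 m).
It fails at once if a pot, the bottle, brush, spatula or mug is disturbed (moved more than 40 mm) (distance of any of pink_pot, lilac_pot, red_pot, glue_bottle, brush, spatula, brush_mug from where it was at the start of the episode above 0.04 m).
It also fails if it takes over 72 s, if anything falls off the work surface, if the arm or the gripper's body presses on something with over 40 N, if the wrist force passes 120 N, or if a joint passes its speed limit or range.

## Working session

There is one attempt and no reset: what is moved stays moved. The work goes in short steps, Python scripts to look and compute and a tool call to move; the robot and the scene stay as the last step left them, time stands still between calls to the robot, and variables do not carry over. Pictures are saved under pics/ and viewed, at most 10 in all, crops included, and the job is handed in when it is done.

Besides the shell and the picture viewer there is one more tool, called after "Request:" as name([rows], argument=value, ...), one row to a line, values as JSON. apply_moves: Moves the arm, as the interface text tells. Its arguments: {"type":"object","properties":{"rows":{"type":"array","items":{"type":"object","properties":{"claw":{"type":"number"},"dp":{"type":"array","items":{"type":"number"}},"dr":{"type":"array","items":{"type":"number"}}}}}},"required":["rows"]}

```bash
mkdir -p pics; cat > h.py <<'E'
import numpy as np, cv2, json
from station import robot
def cap(n,f=None):
    c=robot.capture(n)
    if f: cv2.imwrite(f'pics/{f}.png',c['pixels'][:,:,::-1])
    return c
def ray(c,u,v):
    f=200/np.tan(np.radians(c['fov_y'])/2); E=np.array(c['extrinsics'])
    d=E[:3,:3]@np.array([(u-c['cx'])/f,-(v-c['cy'])/f,-1]); return E[:3,3],d
def onz(c,u,v,z):
    o,d=ray(c,u,v); return o+d*(z-o[2])/d[2]
def proj(c,p):
    f=200/np.tan(np.radians(c['fov_y'])/2); E=np.array(c['extrinsics'])
    q=E[:3,:3].T@(np.array(p)-E[:3,3]); return c['cx']+f*q[0]/-q[2], c['cy']-f*q[1]/-q[2]
E
python3 - <<'E'
from h import *
for n in('scene','top'):
    c=cap(n,n+'0'); print(n,{k:v for k,v in c.items() if k!='pixels'})
print(robot.state(), robot.tip_extent)
E
```

```text
scene {'fov_y': 45.9984576512076, 'cx': 319.4188851651031, 'cy': 203.7166164182028, 'extrinsics': array([[-0.54503622, -0.60867351,  0.57658657,  1.52155594],
       [ 0.83840708, -0.39815706,  0.37221569,  0.69269028],
       [ 0.00301419,  0.6862853 ,  0.7273262 ,  1.38282522],
       [ 0.        ,  0.        ,  0.        ,  1.        ]])}
top {'fov_y': 43.03083688211844, 'cx': 325.5576222478693, 'cy': 202.93072873937518, 'extrinsics': array([[-0.0286965 ,  0.98332024, -0.17960462,  0.29562109],
       [-0.99958525, -0.02866379,  0.00277782,  0.06324427],
       [-0.00241666,  0.17960985,  0.98373496,  1.62668192],
       [ 0.        ,  0.        ,  0.        ,  1.        ]])}
{'clock': 0.1, 'joint_pos': array([ 1.44922082,  0.50174852, -0.42680021,  1.5513645 ,  0.22078755,
        1.13831761, -0.21028347]), 'qd': array([-1.79420014e-03, -3.03658771e-03, -2.53614737e-03, -2.91890321e-03,
        4.65653439e-06,  1.43859997e-03,  7.69388271e-04]), 'tau': array([-1.09742870e-02, -5.70817494e+01, -5.83811089e+00, -2.81750375e+01,
        1.05944183e-02,  5.61289693e-03,  5.52936274e-05]), 'position': array([ 0.24370805, -0.60191744,  0.24435797]), 'tool_rot': array([ 9.81544644e-01,  1.91231049e-01, -1.40604253e-04, -8.82642762e-04]), 'ft_force': array([-0.34167808, -0.52827579, -0.08822315]), 'ft_torque': array([0.0130166 , 0.03030107, 0.00278916]), 'grip_force': 0.0, 'grip_width': 0.995650080159222} 0.014
```

View pics/scene0.png

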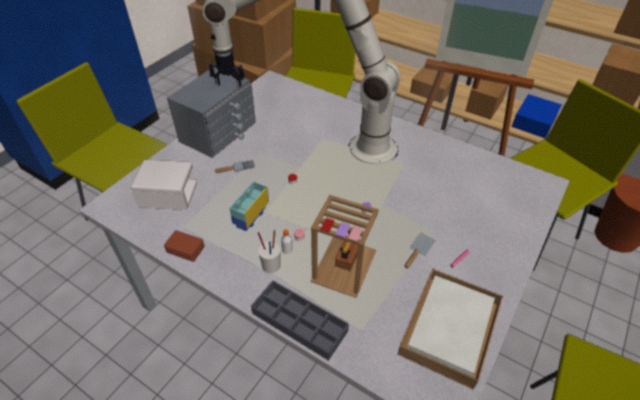

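View pics/top0.png

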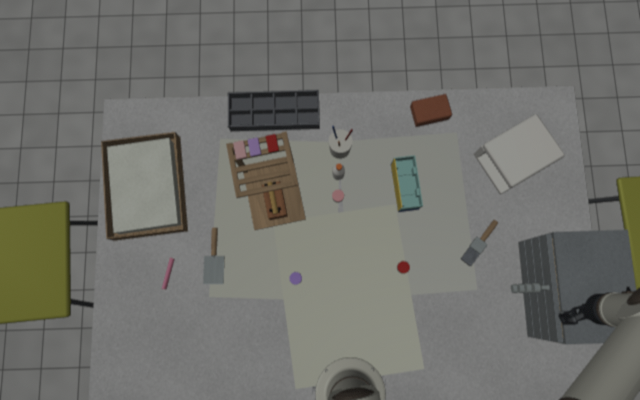

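The scene view shows the nested trays at (250,203) and the rack at (343,245), with the roller under its shelf. The top view has the trays at (407,183), the roller at (274,203) and a pink stick at (168,272).

Candidates for the roller are the brass rod in the cradle at top (274,203) and the pink look-alike at top (168,272). I choose the brass one and will check it in a close crop.

```bash
python3 - <<'E'
import cv2,numpy as np
t=cv2.imread('pics/top0.png'); s=cv2.imread('pics/scene0.png')
a=cv2.resize(t[140:240,220:320],(400,400),interpolation=3)
b=cv2.resize(t[140:240,360:460],(400,400),interpolation=3)
c=cv2.resize(s[220:290,310:380],(400,400),interpolation=3)[:200*2]
d=cv2.resize(s[170:240,215:285],(400,400),interpolation=3)
cv2.imwrite('pics/crop0.png',cv2.resize(np.vstack([np.hstack([a,b]),np.hstack([c,d])]),(600,600)))
E
```

```text
(no output)
```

View pics/crop0.png

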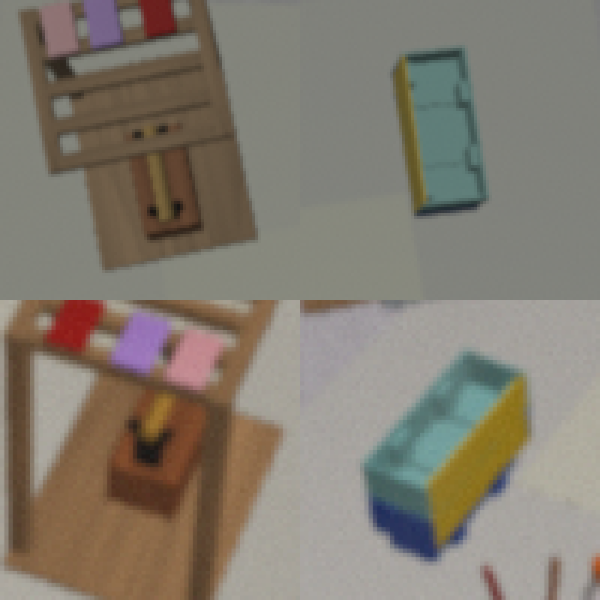

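The crop confirms the brass rod lying in black V-blocks under the shelf, along the rack's axis. The teal upper tray is nested in the blue one, yellow wall towards +y (image left). Next I measure edges.

```bash
cat > m.py <<'E'
from h import *
def hsv(c): return cv2.cvtColor(c['pixels'],cv2.COLOR_RGB2HSV)
def pts(c,lo,hi,box):
    x0,x1,y0,y1=box; m=cv2.inRange(hsv(c),lo,hi)[y0:y1,x0:x1]
    v,u=np.nonzero(m); return np.c_[u+x0,v+y0].astype(float)
E
python3 - <<'E'
from m import *
c=cap('top')
H=hsv(c)
def show(n,p): print(n,len(p),p.mean(0),p.min(0),p.max(0))
Y=pts(c,(18,120,60),(32,255,255),(385,430,150,220)); T=pts(c,(78,50,40),(100,255,255),(385,430,150,220))
show('Y',Y);show('T',T)
A=np.vstack([Y,T]).astype(np.float32)
r=cv2.minAreaRect(A);print(r); 
for p in cv2.boxPoints(r): print(p,onz(c,*p,.116)[:2])
# right edge & top edge
from collections import defaultdict
R=np.array([[A[A[:,1]==v][:,0].max()+.5,v] for v in range(160,206)]); Tp=np.array([[u,A[A[:,0]==u][:,1].min()-.5] for u in range(399,413)])
Lf=np.array([[A[A[:,1]==v][:,0].min()-.5,v] for v in range(164,206)])
for n,q in(('right',R),('top',Tp),('left',Lf)):
    W=np.array([onz(c,*p,.116)[:2] for p in q]); vx,vy,x,y=cv2.fitLine(W.astype(np.float32),cv2.DIST_HUBER,0,.01,.01).ravel(); print(n,np.degrees(np.arctan2(vy,vx)),x,y)
B=pts(c,(15,120,80),(32,255,255),(255,290,180,225));show('brass',B)
for v in range(196,222): print(v,H[v,266:284,0].tolist(),H[v,266:284,2].tolist(),H[v,266:284,1].tolist()) if v%3==0 else 0
E
```

```text
Y 162 [396.06790123 184.56790123] [392. 160.] [401. 208.]
T 981 [408.75637105 182.86850153] [397. 156.] [421. 210.]
((406.2554016113281, 183.1175994873047), (52.50740432739258, 24.07022476196289), 81.02737426757812)
[390.27295 159.0622 ] [ 0.70268318 -0.14384096]
[414.04865 155.30814] [ 0.71245819 -0.21759299]
[422.23785 207.173  ] [ 0.54990049 -0.23258806]
[398.46216 210.92706] [ 0.54050799 -0.16019265]
right 5.2876782 0.6266702 -0.22545776
top -85.46594 0.70794463 -0.18791945
left 5.6221876 0.6225443 -0.15198244
brass 134 [272.64925373 200.50746269] [268. 182.] [277. 213.]
198 [12, 12, 12, 14, 18, 20, 20, 20, 19, 16, 13, 12, 12, 12, 13, 12, 12, 13] [97, 93, 90, 93, 107, 116, 115, 106, 89, 81, 89, 97, 98, 98, 96, 93, 84, 68] [129, 129, 125, 129, 129, 127, 126, 128, 123, 126, 129, 126, 128, 128, 128, 126, 127, 113]
201 [12, 12, 11, 12, 15, 19, 20, 20, 20, 18, 14, 12, 13, 12, 12, 12, 12, 12] [96, 96, 93, 89, 94, 115, 119, 113, 99, 83, 85, 93, 96, 99, 97, 95, 91, 84] [130, 128, 126, 126, 127, 129, 126, 129, 129, 126, 129, 126, 128, 126, 129, 126, 126, 124]
204 [12, 12, 11, 11, 13, 17, 
[... 716 characters left out ...]
 12, 12, 12, 13, 18, 19, 18, 17, 15, 13, 12, 12, 12, 12, 11] [106, 100, 96, 95, 93, 89, 83, 94, 95, 91, 82, 82, 81, 80, 94, 100, 100, 95] [91, 115, 128, 129, 129, 129, 126, 125, 126, 126, 128, 128, 126, 128, 127, 130, 128, 126]
216 [16, 15, 13, 12, 13, 12, 12, 12, 12, 12, 12, 12, 12, 12, 11, 12, 13, 12] [106, 100, 96, 95, 95, 93, 89, 82, 76, 71, 70, 71, 68, 56, 52, 52, 51, 50] [89, 102, 120, 129, 129, 126, 126, 128, 131, 129, 127, 133, 131, 137, 123, 123, 130, 112]
219 [17, 16, 16, 14, 14, 14, 14, 15, 16, 16, 17, 16, 15, 16, 16, 16, 17, 16] [107, 107, 98, 76, 59, 58, 64, 70, 79, 88, 92, 91, 90, 94, 100, 101, 100, 99] [91, 88, 94, 97, 104, 101, 108, 95, 97, 90, 89, 92, 91, 90, 89, 88, 92, 90]
```

```bash
python3 - <<'E'
from m import *
c=cap('top'); s=cap('scene')
# plate front edge yaw
p=onz(c,255,229.3,.01);q=onz(c,305,219.3,.01); d=q-p; print('plate',np.degrees(np.arctan2(-d[0],d[1]))%180-0, np.linalg.norm(d),p,q)
B=pts(c,(16,110,80),(28,255,255),(262,286,194,213))
L=[]
for v in range(194,213):
    k=B[B[:,1]==v][:,0]; L.append([(k.min()+k.max())/2,v,len(k)])
L=np.array(L); print(L[:,2])
W=np.array([onz(c,a,b,.1)[:2] for a,b,_ in L]); vx,vy,x,y=cv2.fitLine(W.astype(np.float32),cv2.DIST_HUBER,0,.01,.01).ravel(); print('rod',np.degrees(np.arctan2(vy,vx)),x,y)
print('front end',onz(c,275,213.7,.1), 'Vfront', onz(c,274.5,211,.103))
th=.091;ctr=np.array([.628,-.192]);
def R(t): return np.array([[np.cos(t),-np.sin(t)],[np.sin(t),np.cos(t)]])
ims=[]
for cc,(u0,v0) in((c,(370,145)),(s,(215,168))):
    im=cc['pixels'][v0:v0+75,u0:u0+75,::-1]; im=cv2.resize(im,(400,400),interpolation=3)
    for z,col in((.116,(0,0,255)),(.074,(255,0,255))):
        P=[proj(cc,[*(ctr+R(th)@np.array(a)),z]) for a in((.08,.033),(.08,-.033),(-.08,-.033),(-.08,.033))]
        P=(np.array(P)+.5-[u0,v0])*400/75; cv2.polylines(im,[P.astype(int)],True,col,1)
        print(z,P.round())
    ims.append(im)
cv2.imwrite('pics/ov.png',np.hstack(ims))
E
```

```text
plate 9.777390920090596 0.16351731740897038 [0.51137632 0.28754107 0.01      ] [0.53914494 0.12639884 0.01      ]
[6. 6. 5. 5. 6. 6. 6. 5. 5. 6. 6. 6. 5. 5. 5. 5. 4. 4. 4.]
rod 9.109918 0.5813474 0.21951084
front end [0.54549087 0.21392251 0.1       ] Vfront [0.55336996 0.21505869 0.103     ]
0.116 [[125.  74.]
 [238.  61.]
 [280. 332.]
 [165. 346.]]
0.074 [[115.  93.]
 [226.  80.]
 [267. 344.]
 [155. 358.]]
0.116 [[167. 246.]
 [ 87. 213.]
 [215.  70.]
 [292. 100.]]
0.074 [[174. 287.]
 [ 95. 254.]
 [220. 111.]
 [296. 141.]]
```

View pics/ov.png

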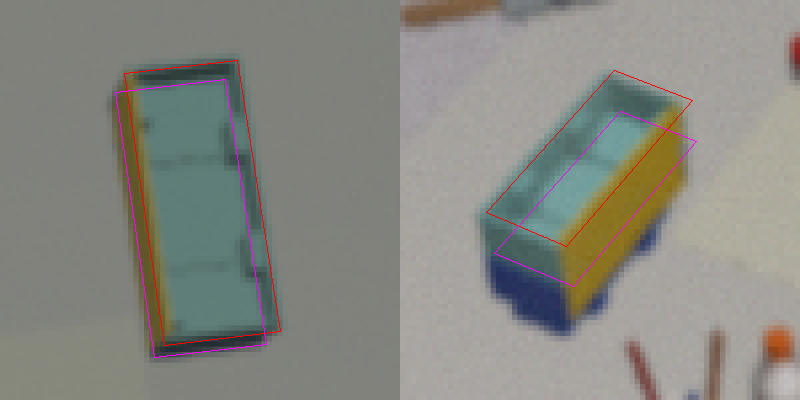

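The overlay agrees with the image to within about 3 mm. That puts the trays at about (0.629, -0.192), yaw 0.091, and the roller at about (0.596, 0.222), yaw 0.16. Both fit the stated sizes and reach. Moving now.

Request:
apply_moves([
  {"claw":8.54,"dp":[0,0,5],"dr":[0,0,0]},
  {"claw":8.54,"dp":[3.3,3.5,0],"dr":[0,0,-0.025]},
  {"claw":8.54,"dp":[3.3,3.5,0],"dr":[0,0,-0.025]},
  {"claw":8.54,"dp":[3.3,3.5,0],"dr":[0,0,-0.025]},
  {"claw":8.54,"dp":[3.3,3.5,0],"dr":[0,0,-0.025]},
  {"claw":8.54,"dp":[3.3,3.5,0],"dr":[0,0,-0.025]},
  {"claw":8.54,"dp":[3.3,3.5,0],"dr":[0,0,-0.025]},
  {"claw":8.54,"dp":[3.3,3.5,0],"dr":[0,0,-0.025]},
  {"claw":8.54,"dp":[3.3,3.5,0],"dr":[0,0,-0.025]},
  {"claw":8.54,"dp":[3.3,3.5,0],"dr":[0,0,-0.025]},
  {"claw":8.54,"dp":[3.3,3.5,0],"dr":[0,0,-0.025]},
  {"claw":8.54,"dp":[3.3,3.5,0],"dr":[0,0,-0.025]},
])

```text
clock: 1.45
position: [0.608, -0.2161, 0.2953]
tool_rot: [0.999, 0.054, 0.0, 0.0]
ft_force: [1.0, -0.9, -0.5]
grip_width: 1.001
grip_force: 0.0
```

```bash
cat >> h.py <<'E'
from scipy.spatial.transform import Rotation as Ro
def go(x,y,z,yaw,lean=0):
    s=robot.state(); T=Ro.from_rotvec([0,0,yaw])*Ro.from_euler('y',-lean)*Ro.from_euler('x',np.pi)
    R=Ro.from_quat(s['tool_rot']); d=(T*R.inv()).as_rotvec()
    print('t',round(s['clock'],2),'pos',s['position'].round(4),'dp cm',((np.array([x,y,z])-s['position'])*100).round(2),'dr',d.round(3))
    X=R.as_matrix(); print('yaw',np.arctan2(X[1,0],X[0,0]).round(4),'q',s['joint_pos'].round(2),'F',s['ft_force'].round(1),'grip',round(s['grip_force'],1),round(s['grip_width'],3))
E
python3 -c "
from h import *
go(.629,-.192,.11,.091)"
```

```text
t 1.45 pos [ 0.608  -0.2161  0.2953] dp cm [  2.1    2.41 -18.53] dr [ 0.     0.    -0.017]
yaw 0.1085 q [ 0.69  0.47 -0.55  1.5   0.26  1.24 -1.36] F [ 1.  -0.9 -0.5] grip 0.0 1.001
```

Request:
apply_moves([
  {"claw":8.54,"dp":[1.05,1.2,-3],"dr":[0,0,-0.0085]},
  {"claw":8.54,"dp":[1.05,1.2,-3],"dr":[0,0,-0.0085]},
  {"claw":8.54,"dp":[0,0,-4],"dr":[0,0,0]},
  {"claw":8.54,"dp":[0,0,-3],"dr":[0,0,0]},
  {"claw":8.54,"dp":[0,0,-2],"dr":[0,0,0]},
  {"claw":8.54,"dp":[0,0,0],"dr":[0,0,0]},
])

```text
clock: 2.05
position: [0.6253, -0.1929, 0.1414]
tool_rot: [0.999, 0.047, -0.003, -0.001]
ft_force: [0.1, -0.2, -0.4]
grip_width: 1.0
grip_force: 0.0
```

```bash
python3 -c "
from h import *
go(.629,-.192,.094,.091)
s=cap('scene'); t=cap('top')
a=cv2.resize(s['pixels'][150:250,200:300],(400,400),interpolation=3);b=cv2.resize(t['pixels'][130:230,350:450],(400,400),interpolation=3)
cv2.imwrite('pics/pre.png',np.hstack([a,b])[:,:,::-1])"
```

```text
t 2.05 pos [ 0.6253 -0.1929  0.1414] dp cm [ 0.37  0.09 -4.74] dr [-0.002 -0.007 -0.002]
yaw 0.0931 q [ 0.61  0.64 -0.5   1.61  0.35  0.99 -1.48] F [ 0.1 -0.2 -0.4] grip 0.0 1.0
```

View pics/pre.png

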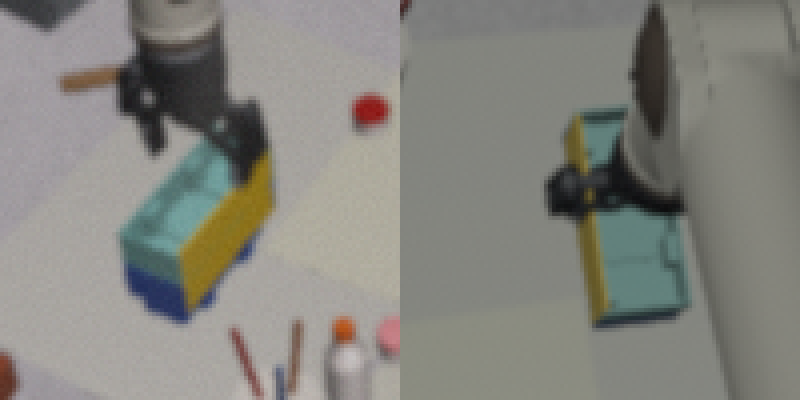

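The fingers straddle the tray's long walls with the yellow wall inside the left finger. Descend the rest.

Request:
apply_moves([
  {"claw":8.54,"dp":[0.3,0.1,-1.5],"dr":[-0.002,-0.007,0]},
  {"claw":8.54,"dp":[0,0,-1.7],"dr":[0,0,0]},
  {"claw":8.54,"dp":[0,0,-1.5],"dr":[0,0,0]},
  {"claw":8.54,"dp":[0,0,0],"dr":[0,0,0]},
  {"claw":8.54,"dp":[0,0,0],"dr":[0,0,0]},
])

```text
clock: 2.65
position: [0.6308, -0.1925, 0.098]
tool_rot: [0.999, 0.046, 0.003, 0.001]
ft_force: [0.3, -0.3, 0.2]
grip_width: 1.002
grip_force: 0.0
```

```bash
python3 -c "
from h import *
go(.629,-.192,.094,.091)"
```

```text
t 2.65 pos [ 0.6308 -0.1925  0.098 ] dp cm [-0.18  0.05 -0.4 ] dr [ 0.002  0.006 -0.002]
yaw 0.0928 q [ 0.59  0.69 -0.48  1.63  0.38  0.9  -1.51] F [ 0.3 -0.3  0.2] grip 0.0 1.002
```

Request:
apply_moves([
  {"claw":8.0,"dp":[0,0,-0.2],"dr":[0.002,0.006,0]},
  {"claw":6.0,"dp":[0,0,0],"dr":[0,0,0]},
  {"claw":5.0,"dp":[0,0,0],"dr":[0,0,0]},
  {"claw":5.0,"dp":[0,0,0],"dr":[0,0,0]},
  {"claw":5.0,"dp":[0,0,0],"dr":[0,0,0]},
  {"claw":5.0,"dp":[0,0,0],"dr":[0,0,0]},
])

```text
clock: 3.25
position: [0.6318, -0.1928, 0.0973]
tool_rot: [0.999, 0.046, 0.001, 0.0]
ft_force: [0.5, -1.5, 6.3]
grip_width: 0.761
grip_force: 67.4
```

```bash
python3 -c "
from h import *
go(.629,-.192,.096,.091)"
```

```text
t 3.25 pos [ 0.6318 -0.1928  0.0973] dp cm [-0.28  0.08 -0.13] dr [ 0.001  0.003 -0.002]
yaw 0.0927 q [ 0.59  0.7  -0.48  1.63  0.38  0.91 -1.51] F [ 0.5 -1.5  6.3] grip 67.4 0.761
```

Gripped (opening 65 mm, which matches the wall). Lift out, then carry while turning by half.

Request:
apply_moves([
  {"claw":5.0,"dp":[0,0,1],"dr":[0,0,0]},
  {"claw":5.0,"dp":[0,0,1.5],"dr":[0,0,0]},
  {"claw":5.0,"dp":[0,0,2.5],"dr":[0,0,0]},
  {"claw":5.0,"dp":[0,0,3],"dr":[0,0,0]},
  {"claw":5.0,"dp":[0,0,3],"dr":[0,0,0]},
  {"claw":5.0,"dp":[0,0,1],"dr":[0,0,0]},
  {"claw":5.0,"dp":[0,0,0],"dr":[0,0,0]},
])

```text
clock: 3.95
position: [0.6321, -0.1923, 0.2185]
tool_rot: [0.999, 0.047, 0.002, 0.001]
ft_force: [0.2, 0.3, -1.7]
grip_width: 0.766
grip_force: 67.2
```

Request:
apply_moves([
  {"claw":5.0,"dp":[-0.8,0.8,0],"dr":[0,0,0.08]},
  {"claw":5.0,"dp":[-0.8,0.8,0],"dr":[0,0,0.13]},
  {"claw":5.0,"dp":[-0.8,0.8,0],"dr":[0,0,0.14]},
  {"claw":5.0,"dp":[-0.8,0.8,0],"dr":[0,0,0.14]},
  {"claw":5.0,"dp":[-0.8,0.8,0],"dr":[0,0,0.14]},
  {"claw":5.0,"dp":[-0.8,0.8,0],"dr":[0,0,0.14]},
  {"claw":5.0,"dp":[-0.8,0.8,0],"dr":[0,0,0.14]},
  {"claw":5.0,"dp":[-0.8,0.8,0],"dr":[0,0,0.14]},
  {"claw":5.0,"dp":[-0.8,0.8,0],"dr":[0,0,0.14]},
  {"claw":5.0,"dp":[-0.8,0.8,0],"dr":[0,0,0.14]},
  {"claw":5.0,"dp":[-0.8,0.8,0],"dr":[0,0,0.14]},
  {"claw":5.0,"dp":[-0.8,0.8,0],"dr":[0,0,0.14]},
])

```text
clock: 5.15
position: [0.5333, -0.0959, 0.2145]
tool_rot: [0.657, 0.754, -0.0, -0.002]
ft_force: [-0.0, -0.4, -2.1]
grip_width: 0.759
grip_force: 67.1
```

```bash
python3 -c "
from h import *
go(.46,0,.2,.091+np.pi)
c=cap('top','t2');cap('scene','s2')"
```

```text
t 5.15 pos [ 0.5333 -0.0959  0.2145] dp cm [-7.33  9.59 -1.45] dr [ 1.000e-03 -4.000e-03  1.524e+00]
yaw 1.7088 q [ 0.88  0.48 -0.96  1.84  0.45  1.06 -0.12] F [-0.  -0.4 -2.1] grip 67.1 0.759
```

View pics/s2.png

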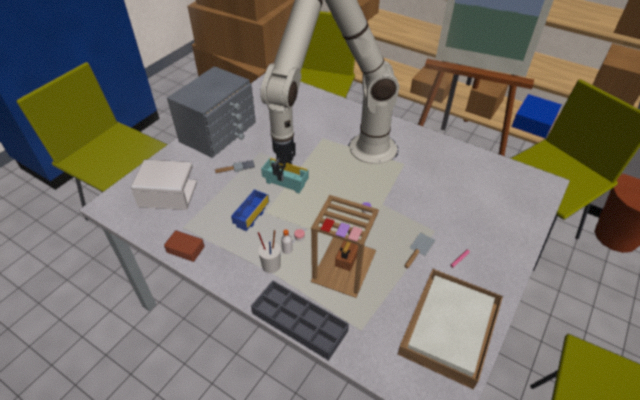

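The upper tray is in hand at (285,175) and the lower one still stands at (250,209). Finish the turn and lower it.

Request:
apply_moves([
  {"claw":5.0,"dp":[-0.7,0.9,0],"dr":[0,0,0.14]},
  {"claw":5.0,"dp":[-0.7,0.9,0],"dr":[0,0,0.14]},
  {"claw":5.0,"dp":[-0.7,0.9,0],"dr":[0,0,0.14]},
  {"claw":5.0,"dp":[-0.7,0.9,0],"dr":[0,0,0.14]},
  {"claw":5.0,"dp":[-0.7,0.9,0],"dr":[0,0,0.14]},
  {"claw":5.0,"dp":[-0.7,0.9,0],"dr":[0,0,0.14]},
  {"claw":5.0,"dp":[-0.7,0.9,0],"dr":[0,0,0.14]},
  {"claw":5.0,"dp":[-0.7,0.9,0],"dr":[0,0,0.14]},
  {"claw":5.0,"dp":[-0.7,0.9,0],"dr":[0,0,0.14]},
  {"claw":5.0,"dp":[-0.7,0.9,0],"dr":[0,0,0.14]},
  {"claw":5.0,"dp":[0,0,0],"dr":[0,0,0.08]},
  {"claw":5.0,"dp":[0,0,0],"dr":[0,0,0]},
])

```text
clock: 6.45
position: [0.4647, -0.0066, 0.2154]
tool_rot: [-0.019, 1.0, 0.001, -0.001]
ft_force: [0.8, -0.4, -2.4]
grip_width: 0.763
grip_force: 67.1
```

Request:
apply_moves([
  {"claw":5.0,"dp":[0,0,-3],"dr":[0,0,0]},
  {"claw":5.0,"dp":[0,0,-4],"dr":[0,0,0]},
  {"claw":5.0,"dp":[0,0,-3.5],"dr":[0,0,0]},
  {"claw":5.0,"dp":[0,0,-2.2],"dr":[0,0,0]},
  {"claw":5.0,"dp":[0,0,-1],"dr":[0,0,0]},
  {"claw":5.0,"dp":[0,0,0],"dr":[0,0,0]},
  {"claw":5.0,"dp":[0,0,0],"dr":[0,0,0]},
])

```text
clock: 7.15
position: [0.4658, -0.0063, 0.08]
tool_rot: [-0.02, 1.0, 0.0, -0.0]
ft_force: [0.8, -0.7, -1.7]
grip_width: 0.761
grip_force: 67.1
```

```bash
python3 -c "
from h import *
go(.46,0,.0553,.091+np.pi)
"
```

```text
t 7.15 pos [ 0.4658 -0.0063  0.08  ] dp cm [-0.58  0.63 -2.47] dr [-0.    -0.     0.051]
yaw -3.102 q [ 0.85  0.71 -1.12  2.11  0.86  0.89  0.82] F [ 0.8 -0.7 -1.7] grip 67.1 0.761
```

Request:
apply_moves([
  {"claw":5.0,"dp":[0,0,-0.8],"dr":[0,0,0]},
  {"claw":5.0,"dp":[0,0,-0.7],"dr":[0,0,0]},
  {"claw":5.0,"dp":[0,0,-0.5],"dr":[0,0,0]},
  {"claw":5.0,"dp":[0,0,-0.3],"dr":[0,0,0]},
  {"claw":5.0,"dp":[0,0,0],"dr":[0,0,0]},
  {"claw":5.0,"dp":[0,0,0],"dr":[0,0,0]},
])

```text
clock: 7.75
position: [0.4651, -0.0063, 0.0563]
tool_rot: [-0.021, 1.0, 0.0, -0.001]
ft_force: [-0.0, -0.6, -1.8]
grip_width: 0.764
grip_force: 67.1
```

```bash
python3 -c "
from h import *
go(.46,0,.0553,.091+np.pi)
"
```

```text
t 7.75 pos [ 0.4651 -0.0063  0.0563] dp cm [-0.51  0.63 -0.1 ] dr [-0.    -0.001  0.05 ]
yaw -3.1002 q [ 0.81  0.74 -1.07  2.12  0.91  0.85  0.78] F [-0.  -0.6 -1.8] grip 67.1 0.764
```

Request:
apply_moves([
  {"claw":5.0,"dp":[0,0,-0.1],"dr":[0,0,0]},
  {"claw":5.0,"dp":[0,0,-0.1],"dr":[0,0,0]},
  {"claw":5.0,"dp":[0,0,0],"dr":[0,0,0]},
])

```text
clock: 8.05
position: [0.4654, -0.0063, 0.0552]
tool_rot: [-0.021, 1.0, -0.0, -0.0]
ft_force: [-2.4, 0.2, 9.3]
grip_width: 0.766
grip_force: 68.3
```

```bash
python3 -c "
from h import *
go(.46,0,.0553,.091+np.pi)
"
```

```text
t 8.05 pos [ 0.4654 -0.0063  0.0552] dp cm [-0.54  0.63  0.01] dr [ 0.001 -0.     0.05 ]
yaw -3.1002 q [ 0.81  0.75 -1.07  2.12  0.92  0.85  0.78] F [-2.4  0.2  9.3] grip 68.3 0.766
```

Request:
apply_moves([
  {"claw":7.0,"dp":[0,0,0],"dr":[0,0,0]},
  {"claw":8.0,"dp":[0,0,0],"dr":[0,0,0]},
  {"claw":8.54,"dp":[0,0,0],"dr":[0,0,0]},
  {"claw":8.54,"dp":[0,0,0],"dr":[0,0,0]},
  {"claw":8.54,"dp":[0,0,0],"dr":[0,0,0]},
  {"claw":8.54,"dp":[0,0,2],"dr":[0,0,0]},
  {"claw":8.54,"dp":[0,0,4],"dr":[0,0,0]},
  {"claw":8.54,"dp":[0,0,4.5],"dr":[0,0,0]},
  {"claw":8.54,"dp":[0,0,4.5],"dr":[0,0,0]},
  {"claw":8.54,"dp":[0,0,3],"dr":[0,0,0]},
])

```text
clock: 9.05
position: [0.4657, -0.0059, 0.237]
tool_rot: [-0.021, 1.0, -0.0, 0.001]
ft_force: [-0.1, -1.0, 0.0]
grip_width: 1.001
grip_force: 0.0
```

```bash
python3 -c "
from h import *
a=np.array([np.cos(.162),np.sin(.162)]); p=np.array([.596,.222])
L=.48
# pre-approach 12 cm back along the tool axis
q=p-a*.12*np.sin(L); go(*q,.095+.12*np.cos(L),.162+np.pi,-L)
from m import *
c=cap('top'); s=cap('scene')
print('upper', [pts(c,(78,50,40),(100,255,255),(300,400,230,330)).shape])
# lower tray blue
for n,cc,b in(('top',c,(385,430,145,220)),('scene',s,(225,280,180,235))):
    B=pts(cc,(100,90,25),(125,255,255),b); Y=pts(cc,(18,110,50),(32,255,255),b); print(n,len(B),len(Y),B.min(0),B.max(0),Y.min(0),Y.max(0))
a=cv2.resize(c['pixels'][145:220,370:445],(400,400),interpolation=3);b=cv2.resize(c['pixels'][235:335,290:390],(400,400),interpolation=3)
cv2.imwrite('pics/low.png',np.hstack([a,b])[:,:,::-1])
"
```

```text
t 9.05 pos [ 0.4657 -0.0059  0.237 ] dp cm [ 7.56 21.9  -3.56] dr [ 0.049 -0.477  0.118]
yaw -3.0997 q [ 1.09  0.52 -1.42  1.99  0.57  1.14  1.03] F [-0.1 -1.   0. ] grip 0.0 1.001
upper [(464, 2)]
top 947 80 [394. 159.] [419. 210.] [391. 163.] [399. 209.]
scene 568 157 [232. 190.] [265. 229.] [247. 196.] [267. 225.]
```

View pics/low.png

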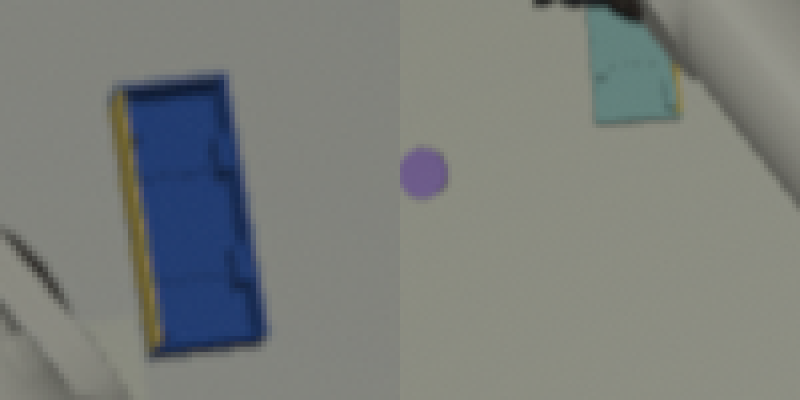

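The lower tray is still where it was: rim corners are at (113,88), (228,73), (267,338) and (152,355) in the crop, about 3 mm further in x. The upper tray stands at about (0.465, -0.006) with its yellow wall towards -y. Now the roller approach.

Request:
apply_moves([
  {"claw":8.54,"dp":[0.5,2.0,0],"dr":[0.006,-0.05,0.015]},
  {"claw":8.54,"dp":[0.9,2.7,0],"dr":[0.006,-0.065,0.015]},
  {"claw":8.54,"dp":[0.9,2.7,0],"dr":[0.006,-0.065,0.015]},
  {"claw":8.54,"dp":[0.9,2.7,0],"dr":[0.006,-0.065,0.015]},
  {"claw":8.54,"dp":[0.9,2.7,0],"dr":[0.006,-0.065,0.015]},
  {"claw":8.54,"dp":[0.9,2.7,0],"dr":[0.006,-0.065,0.015]},
  {"claw":8.54,"dp":[0.9,2.7,0],"dr":[0.006,-0.065,0.015]},
  {"claw":8.54,"dp":[0.6,2.0,0],"dr":[0.006,-0.037,0.013]},
  {"claw":8.54,"dp":[0,0,0],"dr":[0,0,0]},
])

```text
clock: 10.05
position: [0.5286, 0.1987, 0.234]
tool_rot: [-0.081, 0.968, 0.02, 0.236]
ft_force: [-0.4, 1.0, -0.5]
grip_width: 1.001
grip_force: 0.0
```

```bash
python3 -c "
from h import *
a=np.array([np.cos(.162),np.sin(.162)]); p=np.array([.596,.222])
L=.48
q=p-a*.12*np.sin(L); go(*q,.095+.12*np.cos(L),.162+np.pi,-L)
"
```

```text
t 10.05 pos [0.5286 0.1987 0.234 ] dp cm [ 1.27  1.44 -3.25] dr [ 0.    -0.001 -0.006]
yaw -2.974 q [ 0.61  0.31 -1.25  2.15  0.91  0.61  0.49] F [-0.4  1.  -0.5] grip 0.0 1.001
```

Request:
apply_moves([
  {"claw":8.54,"dp":[0.7,0.8,-1.6],"dr":[0,0,-0.003]},
  {"claw":8.54,"dp":[0.6,0.6,-1.6],"dr":[0,0,-0.003]},
  {"claw":8.54,"dp":[0,0,0],"dr":[0,0,0]},
])

```text
clock: 10.35
position: [0.542, 0.2087, 0.1999]
tool_rot: [-0.075, 0.969, 0.018, 0.234]
ft_force: [0.3, 0.4, 0.5]
grip_width: 1.003
grip_force: 0.0
```

```bash
python3 -c "
from h import *
go(.596,.222,.095,.162+np.pi,-.48)
s=cap('scene'); t=cap('top')
a=cv2.resize(s['pixels'][180:280,290:390],(400,400),interpolation=3);b=cv2.resize(t['pixels'][140:240,220:320],(400,400),interpolation=3)
cv2.imwrite('pics/pre2.png',np.hstack([a,b])[:,:,::-1])"
```

```text
t 10.35 pos [0.542  0.2087 0.1999] dp cm [  5.4    1.33 -10.49] dr [ 0.001 -0.006  0.007]
yaw -2.9864 q [ 0.45  0.39 -1.1   2.14  1.06  0.61  0.34] F [0.3 0.4 0.5] grip 0.0 1.003
```

View pics/pre2.png

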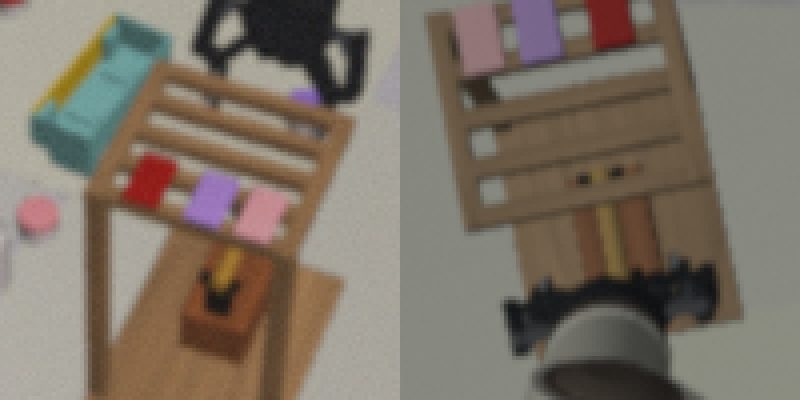

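The hand is centred in front of the cradle, with a finger on either side of the rod (fingers at x=510 and 715, rod at 612 in the right crop). It is clear of the shelf edge. Advance along the tool axis.

Request:
apply_moves([
  {"claw":8.54,"dp":[0.9,0.22,-1.75],"dr":[0,0,0.003]},
  {"claw":8.54,"dp":[0.9,0.22,-1.75],"dr":[0,0,0.003]},
  {"claw":8.54,"dp":[0.9,0.22,-1.75],"dr":[0,0,0]},
  {"claw":8.54,"dp":[0.9,0.22,-1.75],"dr":[0,0,0]},
  {"claw":8.54,"dp":[0.9,0.22,-1.75],"dr":[0,0,0]},
  {"claw":8.54,"dp":[0.9,0.22,-1.75],"dr":[0,0,0]},
  {"claw":8.54,"dp":[0,0,0],"dr":[0,0,0]},
  {"claw":8.54,"dp":[0,0,0],"dr":[0,0,0]},
])

```text
clock: 11.25
position: [0.597, 0.2222, 0.0978]
tool_rot: [-0.078, 0.968, 0.019, 0.236]
ft_force: [-0.8, -0.3, -0.7]
grip_width: 1.0
grip_force: 0.0
```

```bash
python3 -c "
from h import *
go(.596,.222,.095,.162+np.pi,-.48)"
```

```text
t 11.25 pos [0.597  0.2222 0.0978] dp cm [-0.1  -0.02 -0.28] dr [-0.    -0.002  0.002]
yaw -2.9816 q [ 0.21  0.63 -0.85  2.08  1.45  0.58  0.04] F [-0.8 -0.3 -0.7] grip 0.0 1.0
```

Request:
apply_moves([
  {"claw":6,"dp":[-0.1,0,-0.25],"dr":[0,0,0]},
  {"claw":4,"dp":[0,0,0],"dr":[0,0,0]},
  {"claw":2.5,"dp":[0,0,0],"dr":[0,0,0]},
  {"claw":1,"dp":[0,0,0],"dr":[0,0,0]},
  {"claw":0.5,"dp":[0,0,0],"dr":[0,0,0]},
  {"claw":0.5,"dp":[0,0,0],"dr":[0,0,0]},
  {"claw":0.5,"dp":[0,0,0],"dr":[0,0,0]},
  {"claw":0.5,"dp":[0,0,0],"dr":[0,0,0]},
])

```text
clock: 12.05
position: [0.5967, 0.2204, 0.0952]
tool_rot: [-0.077, 0.968, 0.017, 0.237]
ft_force: [-2.6, -5.8, 6.7]
grip_width: 0.166
grip_force: 58.2
```

```bash
python3 -c "
from h import *
go(.596,.222,.095,.162+np.pi,-.48)"
```

```text
t 12.05 pos [0.5967 0.2204 0.0952] dp cm [-0.07  0.16 -0.02] dr [ 0.004 -0.     0.003]
yaw -2.9807 q [ 0.21  0.63 -0.84  2.09  1.47  0.58  0.03] F [-2.6 -5.8  6.7] grip 58.2 0.166
```

Request:
apply_moves([
  {"claw":0.5,"dp":[0,0,0.5],"dr":[0,0,0]},
  {"claw":0.5,"dp":[-0.1,0,0.8],"dr":[0,0,0]},
  {"claw":0.5,"dp":[-0.6,-0.1,1.2],"dr":[0,0,0]},
  {"claw":0.5,"dp":[-1.2,-0.2,1.2],"dr":[0,0,0]},
  {"claw":0.5,"dp":[-1.6,-0.25,1.4],"dr":[0,0,0]},
  {"claw":0.5,"dp":[-2,-0.3,1.4],"dr":[0,0,0]},
  {"claw":0.5,"dp":[-2,-0.3,1.4],"dr":[0,0,0]},
  {"claw":0.5,"dp":[-2,-0.3,1.4],"dr":[0,0,0]},
  {"claw":0.5,"dp":[-1,-0.2,1],"dr":[0,0,0]},
  {"claw":0.5,"dp":[0,0,0],"dr":[0,0,0]},
])

```text
clock: 13.05
position: [0.4903, 0.2067, 0.1989]
tool_rot: [-0.079, 0.968, 0.019, 0.237]
ft_force: [0.6, 0.3, -1.1]
grip_width: 0.164
grip_force: 58.4
```

```bash
python3 -c "
from h import *
go(.631,-.192,.2,.0927+np.pi,0)
s=cap('scene'); t=cap('top')
a=cv2.resize(s['pixels'][150:250,290:390],(400,400),interpolation=3);b=cv2.resize(t['pixels'][170:270,220:320],(400,400),interpolation=3)
cv2.imwrite('pics/rol.png',np.hstack([a,b])[:,:,::-1])"
```

```text
t 13.05 pos [0.4903 0.2067 0.1989] dp cm [ 14.07 -39.87   0.11] dr [-0.06   0.477 -0.069]
yaw -2.9781 q [ 0.48  0.27 -1.15  2.25  1.01  0.54  0.31] F [ 0.6  0.3 -1.1] grip 58.4 0.164
```

View pics/rol.png

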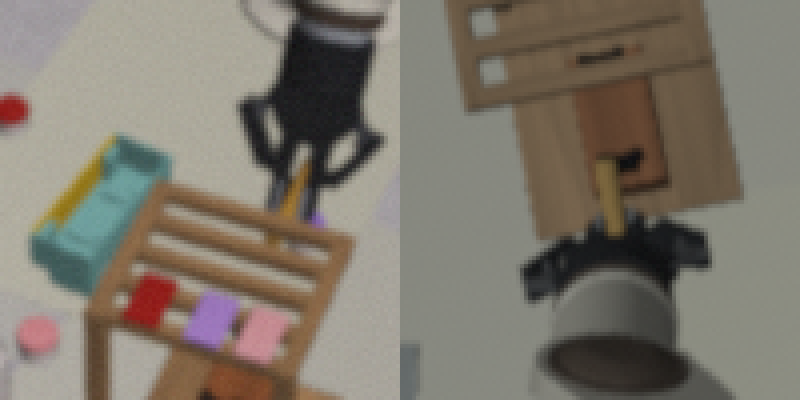

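The roller is held between the pads and out of the cradle: scene-crop end at (275,243), top-crop front end at (607,160). I check its pitch and grip offset by crossing the two views.

```bash
python3 - <<'E'
from m import *
c=cap('top');s=cap('scene')
def cross(a,b):
    (o1,d1),(o2,d2)=ray(c,*a),ray(s,*b)
    t=np.linalg.lstsq(np.c_[d1,-d2],o2-o1,rcond=None)[0]; p,q=o1+d1*t[0],o2+d2*t[1]; return (p+q)/2,np.linalg.norm(p-q)
B=pts(c,(16,100,70),(28,255,255),(262,286,200,235)); print('top',B.min(0),B.max(0),[(v,B[B[:,1]==v][:,0].mean().round(1)) for v in np.unique(B[:,1])])
S=pts(s,(8,100,60),(28,255,255),(350,372,180,214)); print('sc',[(v,S[S[:,1]==v][:,0].mean().round(1),(S[:,1]==v).sum()) for v in np.unique(S[:,1])])
e=cross((271.8,209.5),(358.3,210.5)); print(e)
p=robot.state()['position']; a=np.array([np.cos(.162),np.sin(.162)])
print('expect tip',p[:2]+a*.05,p[2]+.0048)
E
```

```text
top [268. 209.] [275. 228.] [(np.float64(209.0), np.float64(271.0)), (np.float64(210.0), np.float64(271.0)), (np.float64(211.0), np.float64(270.5)), (np.float64(212.0), np.float64(271.0)), (np.float64(213.0), np.float64(271.0)), (np.float64(214.0), np.float64(271.5)), (np.float64(215.0), np.float64(271.5)), (np.float64(216.0), np.float64(271.5)), (np.float64(217.0), np.float64(271.5)), (np.float64(218.0), np.float64(271.5)), (np.float64(219.0), np.float64(272.0)), (np.float64(220.0), np.float64(272.5)), (np.float64(221.0), np.float64(272.5)), (np.float64(222.0), np.float64(273.0)), (np.float64(223.0), np.float64(273.0)), (np.float64(224.0), np.float64(273.0)), (np.float64(225.0), np.float64(273.0)), (np.float64(226.0), np.float64(273.0)), (np.float64(227.0), np.float64(273.0)), (np.float64(228.0), np.float64(273.5))]
sc [(np.float64(191.0), np.float64(366.0), np.int64(1)), (np.float64(192.0), np.float64(365.5), np.int64(2)), (np.float64(193.0), np.float64(365.0), np.int64(3)), (np.float64(194.0), np.float64(365.0), np.int64(3)), (np.float64(195.0), np.float64(364.5), np.int64(4)), (n
[... 397 characters left out ...]
64(356.4), np.int64(13)), (np.float64(204.0), np.float64(356.5), np.int64(14)), (np.float64(205.0), np.float64(357.0), np.int64(13)), (np.float64(206.0), np.float64(360.0), np.int64(13)), (np.float64(207.0), np.float64(361.5), np.int64(12)), (np.float64(208.0), np.float64(363.5), np.int64(16)), (np.float64(209.0), np.float64(363.8), np.int64(14)), (np.float64(210.0), np.float64(361.5), np.int64(11)), (np.float64(211.0), np.float64(357.2), np.int64(12)), (np.float64(212.0), np.float64(354.5), np.int64(10)), (np.float64(213.0), np.float64(356.0), np.int64(13))]
(array([0.54036544, 0.21455661, 0.20177633]), np.float64(0.0037922101400735915))
expect tip [0.54083884 0.21422859] 0.2023411719330945
```

The roller is level and centred on the grasp: tip at (0.540, 0.215, 0.202) against an expected (0.541, 0.214, 0.202). I keep the lean and carry it over the lower tray.

Request:
apply_moves([
  {"claw":0.5,"dp":[0.3,-2.5,1],"dr":[0,0,-0.007]},
  {"claw":0.5,"dp":[0.5,-4,1],"dr":[0,0,-0.007]},
  {"claw":0.5,"dp":[0.8,-4.5,0],"dr":[0,0,-0.007]},
  {"claw":0.5,"dp":[0.8,-4.5,0],"dr":[0,0,-0.007]},
  {"claw":0.5,"dp":[1,-4.5,0],"dr":[0,0,-0.007]},
  {"claw":0.5,"dp":[1,-4.5,0],"dr":[0,0,-0.007]},
  {"claw":0.5,"dp":[1.5,-4.5,0],"dr":[0,0,-0.007]},
  {"claw":0.5,"dp":[2,-4.2,0],"dr":[0,0,-0.007]},
  {"claw":0.5,"dp":[2.5,-3.5,0],"dr":[0,0,-0.007]},
  {"claw":0.5,"dp":[2.5,-2.2,0],"dr":[0,0,-0.007]},
  {"claw":0.5,"dp":[1.5,-1,0],"dr":[0,0,0]},
  {"claw":0.5,"dp":[0,0,0],"dr":[0,0,0]},
])

```text
clock: 14.45
position: [0.6361, -0.1897, 0.2152]
tool_rot: [-0.043, 0.971, 0.012, 0.236]
ft_force: [-0.3, -0.1, 0.1]
grip_width: 0.167
grip_force: 58.5
```

```bash
python3 -c "
from h import *
go(.637,-.1925,.085,.0927+np.pi,-.48)
from m import *
s=cap('scene'); c=cap('top')
# lower tray outer outline edges in scene view: blue+yellow
for nm,cc,b in(('top',c,(380,430,145,220)),('sc',s,(225,280,180,235))):
    B=pts(cc,(100,90,25),(125,255,255),b); print(nm,len(B),B.min(0),B.max(0))
"
```

```text
t 14.45 pos [ 0.6361 -0.1897  0.2152] dp cm [  0.09  -0.28 -13.02] dr [-0.003 -0.002  0.004]
yaw -3.0548 q [ 1.27  0.65 -1.22  1.92  0.82  0.61  1.33] F [-0.3 -0.1  0.1] grip 58.5 0.167
top 515 [394. 160.] [418. 210.]
sc 569 [232. 190.] [265. 229.]
```

Request:
apply_moves([
  {"claw":0.5,"dp":[0.1,-0.3,-2.5],"dr":[-0.003,-0.002,0.004]},
  {"claw":0.5,"dp":[0,0,-3.5],"dr":[0,0,0]},
  {"claw":0.5,"dp":[0,0,-3.5],"dr":[0,0,0]},
  {"claw":0.5,"dp":[0,0,-2.5],"dr":[0,0,0]},
  {"claw":0.5,"dp":[0,0,-1],"dr":[0,0,0]},
  {"claw":0.5,"dp":[0,0,0],"dr":[0,0,0]},
  {"claw":0.5,"dp":[0,0,0],"dr":[0,0,0]},
])

```text
clock: 15.25
position: [0.6352, -0.1891, 0.0868]
tool_rot: [-0.048, 0.97, 0.01, 0.237]
ft_force: [0.1, -0.2, -0.2]
grip_width: 0.167
grip_force: 58.5
```

```bash
python3 -c "
from h import *
go(.637,-.1925,.056,.0927+np.pi,-.48)
s=cap('scene'); t=cap('top')
a=cv2.resize(s['pixels'][150:250,200:300],(400,400),interpolation=3);b=cv2.resize(t['pixels'][130:230,350:450],(400,400),interpolation=3)
cv2.imwrite('pics/ins.png',np.hstack([a,b])[:,:,::-1])"
```

```text
t 15.25 pos [ 0.6352 -0.1891  0.0868] dp cm [ 0.18 -0.34 -3.08] dr [ 0.003 -0.001 -0.005]
yaw -3.0424 q [ 1.05  0.73 -0.89  2.    1.09  0.36  1.1 ] F [ 0.1 -0.2 -0.2] grip 58.5 0.167
```

View pics/ins.png

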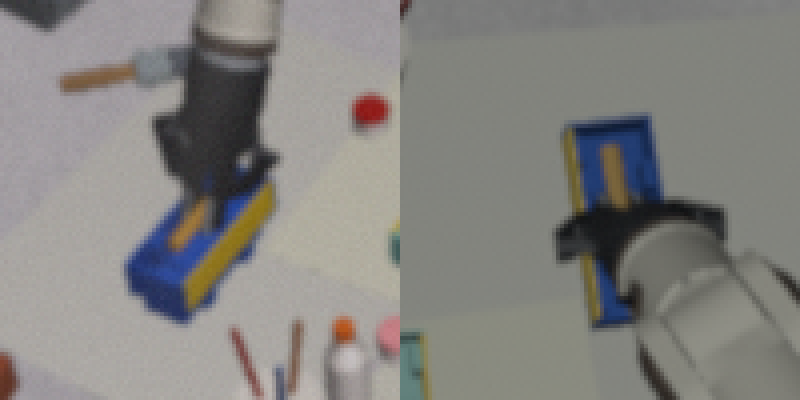

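The roller hangs level and centred in the tray (tray rim 568 to 655, roller at 611 in the right crop). The gripper's elbows overhang the walls, so I check their height from the calibration before going on.

```bash
python3 -c "
from h import *
s=cap('scene');t=cap('top')
for z in(.09,.11,.13): print(z,onz(s,268.5,191,z).round(3),onz(t,350+160/4,130+257/4,z).round(3),onz(t,350+322/4,130+235/4,z).round(3))"
```

```text
0.09 [ 0.548 -0.171  0.09 ] [ 0.598 -0.141  0.09 ] [ 0.611 -0.267  0.09 ]
0.11 [ 0.563 -0.157  0.11 ] [ 0.594 -0.138  0.11 ] [ 0.607 -0.263  0.11 ]
0.13 [ 0.578 -0.144  0.13 ] [ 0.59  -0.135  0.13 ] [ 0.603 -0.258  0.13 ]
```

Request:
apply_moves([
  {"claw":0.5,"dp":[0.1,-0.1,-1],"dr":[0.003,0,-0.004]},
  {"claw":0.5,"dp":[0,0,-1],"dr":[0,0,0]},
  {"claw":0.5,"dp":[0,0,-0.6],"dr":[0,0,0]},
  {"claw":0.5,"dp":[0,0,-0.2],"dr":[0,0,0]},
  {"claw":0.5,"dp":[0,0,0],"dr":[0,0,0]},
  {"claw":0.5,"dp":[0,0,0],"dr":[0,0,0]},
])

```text
clock: 16.05
position: [0.6366, -0.1911, 0.0587]
tool_rot: [-0.045, 0.97, 0.011, 0.237]
ft_force: [0.1, 0.2, -1.2]
grip_width: 0.169
grip_force: 58.5
```

```bash
python3 -c "
from h import *
go(.637,-.190,.054,.0927+np.pi,-.48)"
```

```text
t 16.05 pos [ 0.6366 -0.1911  0.0587] dp cm [ 0.04  0.11 -0.47] dr [ 0. -0.  0.]
yaw -3.0493 q [ 0.99  0.75 -0.8   2.    1.17  0.29  1.02] F [ 0.1  0.2 -1.2] grip 58.5 0.169
```

Request:
apply_moves([
  {"claw":0.5,"dp":[0,0,-0.2],"dr":[0,0,0]},
  {"claw":0.5,"dp":[0,0,-0.2],"dr":[0,0,0]},
  {"claw":0.5,"dp":[0,0,-0.1],"dr":[0,0,0]},
  {"claw":0.5,"dp":[0,0,0],"dr":[0,0,0]},
])

```text
clock: 16.45
position: [0.6365, -0.1912, 0.0536]
tool_rot: [-0.045, 0.97, 0.011, 0.237]
ft_force: [-0.2, 0.0, 0.6]
grip_width: 0.165
grip_force: 59.1
```

Request:
apply_moves([
  {"claw":0.5,"dp":[0,0,-0.1],"dr":[0,0,0]},
  {"claw":0.5,"dp":[0,0,0],"dr":[0,0,0]},
])

```text
clock: 16.65
position: [0.6368, -0.1912, 0.053]
tool_rot: [-0.045, 0.97, 0.011, 0.238]
ft_force: [-2.0, -0.2, 4.7]
grip_width: 0.166
grip_force: 60.8
```

Fingertips touch the floor with the roller about 10 mm above the bars, level. Let it down by opening a little.

Request:
apply_moves([
  {"claw":0.5,"dp":[0,0,0.1],"dr":[0,0,0]},
  {"claw":2.4,"dp":[0,0,0],"dr":[0,0,0]},
  {"claw":2.4,"dp":[0,0,0],"dr":[0,0,0]},
  {"claw":2.4,"dp":[0,0,0],"dr":[0,0,0]},
  {"claw":2.4,"dp":[0,0,0],"dr":[0,0,0]},
  {"claw":2.4,"dp":[0,0,0],"dr":[0,0,0]},
])

```text
clock: 17.25
position: [0.6367, -0.1919, 0.0539]
tool_rot: [-0.045, 0.97, 0.01, 0.238]
ft_force: [-0.6, -2.5, 4.7]
grip_width: 0.282
grip_force: 3.6
```

Request:
apply_moves([
  {"claw":2.4,"dp":[-0.2,0,0.5],"dr":[0,0,0]},
  {"claw":2.4,"dp":[-0.5,0,1],"dr":[0,0,0]},
  {"claw":2.4,"dp":[-0.7,0,1.5],"dr":[0,0,0]},
  {"claw":2.4,"dp":[-1.2,0,2.4],"dr":[0,0,0]},
  {"claw":2.4,"dp":[-2,0,3.5],"dr":[0,0,0]},
  {"claw":2.4,"dp":[-2,1,3.5],"dr":[0,0,0]},
  {"claw":2.4,"dp":[-2,2,3.5],"dr":[0,0.08,0]},
  {"claw":3.5,"dp":[-2,3,0],"dr":[0,0.1,0]},
  {"claw":5.5,"dp":[-2,4,0],"dr":[0,0.1,0]},
  {"claw":8.54,"dp":[-2,4,0],"dr":[0,0.1,0]},
  {"claw":8.54,"dp":[-2,4,0],"dr":[0,0.1,0]},
  {"claw":8.54,"dp":[0,0,0],"dr":[0,0,0]},
])

```text
clock: 18.45
position: [0.469, -0.0035, 0.2133]
tool_rot: [-0.047, 0.999, 0.023, -0.001]
ft_force: [0.6, -0.3, -0.3]
grip_width: 0.998
grip_force: 0.0
```

```bash
python3 -c "
from h import *
go(.465,-.006,.2,.041+np.pi,0)
s=cap('scene'); t=cap('top')
a=cv2.resize(s['pixels'][160:260,210:310],(400,400),interpolation=3);b=cv2.resize(t['pixels'][145:220,370:445],(400,400),interpolation=3)
cv2.imwrite('pics/laid.png',np.hstack([a,b])[:,:,::-1]); cv2.imwrite('pics/t5.png',t['pixels'][:,:,::-1])"
```

```text
t 18.45 pos [ 0.469  -0.0035  0.2133] dp cm [-0.4  -0.25 -1.33] dr [-0.045 -0.003 -0.053]
yaw -3.0477 q [ 1.05  0.52 -1.33  2.    0.53  1.06  1.14] F [ 0.6 -0.3 -0.3] grip 0.0 0.998
```

View pics/laid.png

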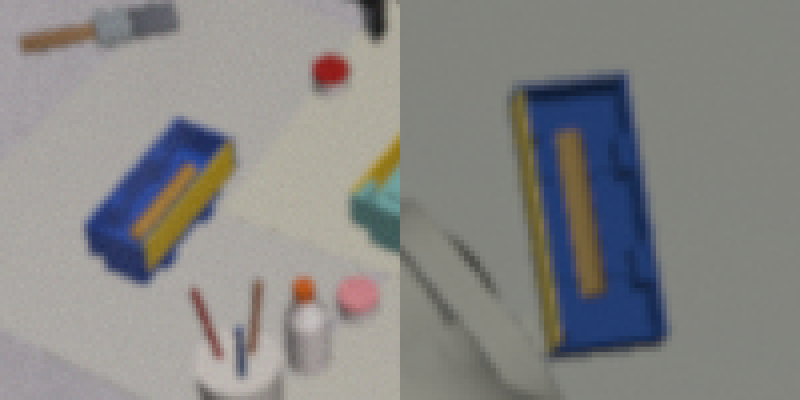

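The roller lies lengthways in the lower tray on the bars: top-crop (580,213), with the tray's middle at about (584,213). The other objects are untouched. Now measure the lower tray's rim and grip the upper tray.

```bash
python3 - <<'E'
from m import *
c=cap('top')
def show(n,q,z):
    W=np.array([onz(c,*p,z)[:2] for p in q]); vx,vy,x,y=cv2.fitLine(W.astype(np.float32),cv2.DIST_HUBER,0,.01,.01).ravel(); t=np.arctan2(vy,vx); print(n,'ang',round(t,4),'pt',x.round(4),y.round(4)); return W
box=(385,430,150,220)
A=np.vstack([pts(c,(100,90,25),(125,255,255),box),pts(c,(16,100,50),(34,255,255),box)])
R=[[A[A[:,1]==v][:,0].max()+.5,v] for v in range(164,206)]
L=[[A[A[:,1]==v][:,0].min()-.5,v] for v in range(164,206)]
T=[[u,A[A[:,0]==u][:,1].min()-.5] for u in range(394,410)]
th=.0927;a=np.array([np.cos(th),np.sin(th)]);n=np.array([-a[1],a[0]])
W=show('R',R,.074);print(np.median(W@n)); W=show('L',L,.074);print(np.median(W@n)); W=show('T',T,.074);print(np.median(W@a))
print('grip n',np.array([.6318,-.1928])@n)
# roller
B=pts(c,(12,90,60),(26,255,255),(396,415,165,206)).astype(np.float32); B=B[B[:,0]>398.5]
m=B.mean(0);p=onz(c,*m,.048)[:2]; print('roller',p, p@a,p@n,len(B))
E
```

```text
R ang 0.1012 pt 0.6065 -0.2279
-0.28281157862436196
L ang 0.0956 pt 0.6252 -0.1567
-0.2138666362547929
T ang -1.5085 pt 0.7099 -0.1849
0.6897416820852473
grip n -0.2504562141586894
roller [ 0.6360772  -0.19044951] 0.6157167643377295 -0.24851174085769684 107
```

Request:
apply_moves([
  {"claw":8.54,"dp":[-0.4,-0.25,0],"dr":[-0.045,-0.003,-0.053]},
  {"claw":8.54,"dp":[0,0,-3],"dr":[0,0,0]},
  {"claw":8.54,"dp":[0,0,-3.5],"dr":[0,0,0]},
  {"claw":8.54,"dp":[0,0,-3],"dr":[0,0,0]},
  {"claw":8.54,"dp":[0,0,-2],"dr":[0,0,0]},
  {"claw":8.54,"dp":[0,0,0],"dr":[0,0,0]},
  {"claw":8.54,"dp":[0,0,0],"dr":[0,0,0]},
])

```text
clock: 19.3
position: [0.4661, -0.0145, 0.0975]
tool_rot: [-0.014, 1.0, -0.001, 0.001]
ft_force: [-0.0, 0.5, 0.3]
grip_width: 0.999
grip_force: 0.0
```

```bash
python3 -c "
from h import *
go(.4654,-.0063,.0553,.0414+np.pi,0)"
```

```text
t 19.3 pos [ 0.4661 -0.0145  0.0975] dp cm [-0.07  0.82 -4.22] dr [0.002 0.001 0.014]
yaw -3.1143 q [ 0.84  0.63 -1.08  2.1   0.76  0.86  0.9 ] F [-0.   0.5  0.3] grip 0.0 0.999
```

Request:
apply_moves([
  {"claw":8.54,"dp":[-0.1,0.8,0],"dr":[0.002,0.001,0.014]},
  {"claw":8.54,"dp":[0,0,0],"dr":[0,0,0]},
  {"claw":8.54,"dp":[0,0,-1.4],"dr":[0,0,0]},
  {"claw":8.54,"dp":[0,0,-1.5],"dr":[0,0,0]},
  {"claw":8.54,"dp":[0,0,-1.2],"dr":[0,0,0]},
  {"claw":8.54,"dp":[0,0,0],"dr":[0,0,0]},
  {"claw":8.54,"dp":[0,0,0],"dr":[0,0,0]},
])

```text
clock: 20.0
position: [0.4652, -0.0055, 0.0562]
tool_rot: [-0.022, 1.0, -0.0, 0.0]
ft_force: [-0.5, -0.0, -0.0]
grip_width: 0.999
grip_force: 0.0
```

```bash
python3 -c "
from h import *
go(.4654,-.0063,.0553,.0414+np.pi,0)"
```

```text
t 20.0 pos [ 0.4652 -0.0055  0.0562] dp cm [ 0.02 -0.08 -0.09] dr [ 0.     0.    -0.002]
yaw -3.0983 q [ 0.76  0.69 -1.    2.12  0.85  0.8   0.83] F [-0.5 -0.  -0. ] grip 0.0 0.999
```

Request:
apply_moves([
  {"claw":7.5,"dp":[0,-0.05,0],"dr":[0,0,0]},
  {"claw":6.5,"dp":[0,0,0],"dr":[0,0,0]},
  {"claw":5.0,"dp":[0,0,0],"dr":[0,0,0]},
  {"claw":5.0,"dp":[0,0,0],"dr":[0,0,0]},
  {"claw":5.0,"dp":[0,0,0],"dr":[0,0,0]},
  {"claw":5.0,"dp":[0,0,0],"dr":[0,0,0]},
])

```text
clock: 20.6
position: [0.4659, -0.0062, 0.0573]
tool_rot: [-0.021, 1.0, -0.0, 0.001]
ft_force: [-2.6, -0.2, 5.7]
grip_width: 0.768
grip_force: 66.0
```

```bash
python3 -c "
from h import *
go(.627,-.1934,.19,.094+np.pi,0)"
```

```text
t 20.6 pos [ 0.4659 -0.0062  0.0573] dp cm [ 16.11 -18.72  13.27] dr [0.001 0.002 0.051]
yaw -3.0989 q [ 0.76  0.69 -1.    2.12  0.85  0.8   0.83] F [-2.6 -0.2  5.7] grip 66.0 0.768
```

Request:
apply_moves([
  {"claw":5.0,"dp":[0,0,1],"dr":[0,0,0]},
  {"claw":5.0,"dp":[0,0,2],"dr":[0,0,0]},
  {"claw":5.0,"dp":[0,0,3],"dr":[0,0,0]},
  {"claw":5.0,"dp":[0,0,3.5],"dr":[0,0,0]},
  {"claw":5.0,"dp":[0,0,3.5],"dr":[0,0,0]},
  {"claw":5.0,"dp":[0,0,2.5],"dr":[0,0,0]},
  {"claw":5.0,"dp":[0,0,0],"dr":[0,0,0]},
])

```text
clock: 21.3
position: [0.4673, -0.006, 0.2148]
tool_rot: [-0.021, 1.0, -0.001, 0.003]
ft_force: [0.0, -0.5, -2.3]
grip_width: 0.758
grip_force: 67.5
```

```bash
python3 -c "
from h import *
go(.627,-.1934,.21,.094+np.pi,0)"
```

```text
t 21.3 pos [ 0.4673 -0.006   0.2148] dp cm [ 15.97 -18.74  -0.48] dr [0.002 0.006 0.051]
yaw -3.099 q [ 1.01  0.48 -1.3   2.01  0.54  1.05  1.07] F [ 0.  -0.5 -2.3] grip 67.5 0.758
```

Request:
apply_moves([
  {"claw":5.0,"dp":[1,-1.2,0],"dr":[0,0,0.005]},
  {"claw":5.0,"dp":[2,-2.4,0],"dr":[0,0,0.006]},
  {"claw":5.0,"dp":[2.6,-3,0],"dr":[0,0,0.008]},
  {"claw":5.0,"dp":[2.6,-3,0],"dr":[0,0,0.008]},
  {"claw":5.0,"dp":[2.6,-3,0],"dr":[0,0,0.008]},
  {"claw":5.0,"dp":[2.5,-2.8,0],"dr":[0,0,0.008]},
  {"claw":5.0,"dp":[1.8,-2.2,0],"dr":[0,0,0.008]},
  {"claw":5.0,"dp":[0.9,-1.1,0],"dr":[0,0,0]},
  {"claw":5.0,"dp":[0,0,0],"dr":[0,0,0]},
  {"claw":5.0,"dp":[0,0,0],"dr":[0,0,0]},
])

```text
clock: 22.3
position: [0.6243, -0.193, 0.2093]
tool_rot: [-0.047, 0.999, 0.0, -0.001]
ft_force: [-0.1, 1.0, -0.6]
grip_width: 0.762
grip_force: 67.3
```

```bash
python3 -c "
from h import *
go(.627,-.1934,.145,.094+np.pi,0)"
```

```text
t 22.3 pos [ 0.6243 -0.193   0.2093] dp cm [ 0.27 -0.04 -6.43] dr [-0.001 -0.002  0.   ]
yaw -3.0477 q [ 0.96  0.78 -1.1   1.56  0.71  1.26  1.41] F [-0.1  1.  -0.6] grip 67.3 0.762
```

Request:
apply_moves([
  {"claw":5.0,"dp":[0.25,0,-1.5],"dr":[0,-0.002,0]},
  {"claw":5.0,"dp":[0,0,-2],"dr":[0,0,0]},
  {"claw":5.0,"dp":[0,0,-1.7],"dr":[0,0,0]},
  {"claw":5.0,"dp":[0,0,-1],"dr":[0,0,0]},
  {"claw":5.0,"dp":[0,0,0],"dr":[0,0,0]},
  {"claw":5.0,"dp":[0,0,0],"dr":[0,0,0]},
])

```text
clock: 22.9
position: [0.6279, -0.193, 0.1493]
tool_rot: [-0.047, 0.999, -0.0, 0.001]
ft_force: [0.6, -0.2, -1.9]
grip_width: 0.763
grip_force: 67.3
```

```bash
python3 - <<'E'
from m import *
go(.627,-.1934,.1243,.094+np.pi,0)
c=cap('top'); zr=robot.state()['position'][2]-.0573+.074
box=(385,430,140,200); A=pts(c,(78,50,40),(100,255,255),box)
th=.0935;a=np.array([np.cos(th),np.sin(th)]);n=np.array([-a[1],a[0]])
T=[[u,A[A[:,0]==u][:,1].min()-.5] for u in range(396,412) if (A[:,0]==u).any()]
W=np.array([onz(c,*p,zr)[:2] for p in T]); print('T along',(W@a).round(4),np.median(W@a))
print(A.min(0),A.max(0))
E
```

```text
t 22.9 pos [ 0.6279 -0.193   0.1493] dp cm [-0.09 -0.04 -2.5 ] dr [ 0.     0.003 -0.   ]
yaw -3.0476 q [ 0.93  0.84 -1.05  1.6   0.78  1.17  1.37] F [ 0.6 -0.2 -1.9] grip 67.3 0.763
T along [0.685  0.6847 0.6843 0.6839 0.6836 0.6862 0.6859 0.6855 0.6821 0.6848
 0.6814 0.681  0.6052 0.6019 0.6015 0.5982] 0.6837480010888584
[394. 154.] [422. 199.]
```

Request:
apply_moves([
  {"claw":5.0,"dp":[0.25,-0.04,-0.6],"dr":[0,0.002,0]},
  {"claw":5.0,"dp":[0,0,-0.6],"dr":[0,0,0]},
  {"claw":5.0,"dp":[0,0,-0.4],"dr":[0,0,0]},
  {"claw":5.0,"dp":[0,0,-0.3],"dr":[0,0,0]},
  {"claw":5.0,"dp":[0,0,-0.2],"dr":[0,0,0]},
  {"claw":5.0,"dp":[0,0,0],"dr":[0,0,0]},
  {"claw":5.0,"dp":[0,0,0],"dr":[0,0,0]},
])

```text
clock: 23.65
position: [0.6304, -0.1936, 0.1286]
tool_rot: [-0.047, 0.999, -0.0, 0.001]
ft_force: [-0.5, -0.3, -1.7]
grip_width: 0.76
grip_force: 67.3
```

```bash
python3 -c "
from h import *
go(.630,-.1934,.1243,.094+np.pi,0)"
```

```text
t 23.65 pos [ 0.6304 -0.1936  0.1286] dp cm [-0.04  0.02 -0.43] dr [0.    0.001 0.   ]
yaw -3.0477 q [ 0.92  0.86 -1.03  1.6   0.8   1.14  1.36] F [-0.5 -0.3 -1.7] grip 67.3 0.76
```

The foot is inside the rim with no contact. Lower onto the ledges.

Request:
apply_moves([
  {"claw":5.0,"dp":[0,0,-0.15],"dr":[0,0,0]},
  {"claw":5.0,"dp":[0,0,-0.15],"dr":[0,0,0]},
  {"claw":5.0,"dp":[0,0,0],"dr":[0,0,0]},
])

```text
clock: 23.95
position: [0.6302, -0.1937, 0.1253]
tool_rot: [-0.047, 0.999, -0.0, 0.0]
ft_force: [-0.2, 0.2, -1.3]
grip_width: 0.758
grip_force: 67.3
```

Request:
apply_moves([
  {"claw":5.0,"dp":[0,0,-0.1],"dr":[0,0,0]},
  {"claw":5.0,"dp":[0,0,0],"dr":[0,0,0]},
])

```text
clock: 24.15
position: [0.6304, -0.1936, 0.1245]
tool_rot: [-0.047, 0.999, -0.0, 0.001]
ft_force: [-0.2, -0.7, -2.3]
grip_width: 0.764
grip_force: 67.4
```

Request:
apply_moves([
  {"claw":5.0,"dp":[0,0,-0.1],"dr":[0,0,0]},
  {"claw":5.0,"dp":[0,0,0],"dr":[0,0,0]},
])

```text
clock: 24.35
position: [0.6304, -0.1936, 0.1244]
tool_rot: [-0.047, 0.999, -0.001, 0.0]
ft_force: [-3.6, -0.0, 5.4]
grip_width: 0.759
grip_force: 67.9
```

Request:
apply_moves([
  {"claw":5.0,"dp":[0,0,-0.05],"dr":[0,0,0]},
  {"claw":5.0,"dp":[0,0,0],"dr":[0,0,0]},
])

```text
clock: 24.55
position: [0.6304, -0.1936, 0.1243]
tool_rot: [-0.047, 0.999, -0.001, 0.0]
ft_force: [-4.6, 0.6, 8.1]
grip_width: 0.76
grip_force: 68.6
```

Contact came at the expected height (0.1243, tray 67 mm up). Release and retreat.

Request:
apply_moves([
  {"claw":7.0,"dp":[0,0,0.05],"dr":[0,0,0]},
  {"claw":8.0,"dp":[0,0,0],"dr":[0,0,0]},
  {"claw":8.54,"dp":[0,0,0],"dr":[0,0,0]},
  {"claw":8.54,"dp":[0,0,0],"dr":[0,0,0]},
  {"claw":8.54,"dp":[0,0,0],"dr":[0,0,0]},
  {"claw":8.54,"dp":[0,0,1.5],"dr":[0,0,0]},
  {"claw":8.54,"dp":[0,0,3],"dr":[0,0,0]},
  {"claw":8.54,"dp":[0,0,4],"dr":[0,0,0]},
  {"claw":8.54,"dp":[-3,2,3],"dr":[0,0,0]},
  {"claw":8.54,"dp":[-3.5,3.5,0],"dr":[0,0,0]},
  {"claw":8.54,"dp":[-3.5,3.5,0],"dr":[0,0,0]},
  {"claw":8.54,"dp":[-3.5,3.5,0],"dr":[0,0,0]},
])

```text
clock: 25.75
position: [0.4943, -0.0672, 0.2395]
tool_rot: [-0.047, 0.999, -0.001, 0.001]
ft_force: [-0.3, 1.2, 1.5]
grip_width: 0.998
grip_force: 0.0
```

Request:
apply_moves([
  {"claw":8.54,"dp":[-3.5,3.5,0],"dr":[0,0,0]},
  {"claw":8.54,"dp":[-2,3.5,0],"dr":[0,0,0]},
  {"claw":8.54,"dp":[0,0,0],"dr":[0,0,0]},
])

```text
clock: 26.05
position: [0.4374, 0.0058, 0.2392]
tool_rot: [-0.051, 0.999, -0.002, 0.0]
ft_force: [0.2, -0.2, -0.8]
grip_width: 1.003
grip_force: 0.0
```

```bash
python3 - <<'E'
from m import *
go(.45,0,.2,.094+np.pi,0)
c=cap('top');s=cap('scene')
th=.0935;a=np.array([np.cos(th),np.sin(th)]);n=np.array([-a[1],a[0]])
box=(380,435,140,220)
A=np.vstack([pts(c,(78,50,40),(100,255,255),box),pts(c,(16,100,50),(34,255,255),box)])
def fit(q,z):
    W=np.array([onz(c,*p,z)[:2] for p in q]); vx,vy,x,y=cv2.fitLine(W.astype(np.float32),cv2.DIST_HUBER,0,.01,.01).ravel(); return W,round(float(np.arctan2(vy,vx)),4)
T=[[u,A[A[:,0]==u][:,1].min()-.5] for u in range(396,412)]
R=[[A[A[:,1]==v][:,0].max()+.5,v] for v in range(160,204)]
W,t=fit(T,.141);print('T along',np.median(W@a),t); W,t=fit(R,.141);print('R across',np.median(W@n),t)
Y=pts(c,(16,100,50),(34,255,255),box);print('yellow top',len(Y),Y.mean(0) if len(Y) else'')
# scene: predicted rim corners of a level seated tray vs mask extremes
ctr=a*.6097+n*-.2498
B=pts(s,(78,45,40),(100,255,255),(215,290,165,240));Y=pts(s,(16,100,50),(34,255,255),(215,290,165,240));M=np.vstack([B,Y])
print('scene mask',M.min(0),M.max(0),'yellow',len(Y),Y.mean(0))
for x,y in((.08,.033),(.08,-.033),(-.08,-.033),(-.08,.033)): print((x,y),np.round(proj(s,[*(ctr+a*x+n*y),.141]),1),np.round(proj(s,[*(ctr+a*x+n*y),.099]),1))
L=pts(s,(102,90,25),(125,255,255),(215,290,180,240));print('blue',L.min(0),L.max(0))
E
```

```text
t 26.05 pos [0.4374 0.0058 0.2392] dp cm [ 1.26 -0.58 -3.92] dr [ 0.004  0.001 -0.008]
yaw -3.0395 q [ 1.12  0.4  -1.42  2.05  0.45  1.08  1.16] F [ 0.2 -0.2 -0.8] grip 0.0 1.003
T along 0.6874641702917741 -1.5083
R across -0.28197643385292404 0.1008
yellow top 187 [406.47058824 182.2459893 ]
scene mask [218. 168.] [267. 226.] yellow 309 [250.60194175 202.98705502]
(0.08, 0.033) [244.7 209.4] [246.  217.2]
(0.08, -0.033) [229.5 203.1] [231. 211.]
(-0.08, -0.033) [253.7 176.3] [254.8 184.2]
(-0.08, 0.033) [268.4 181.9] [269.2 189.8]
blue [232. 201.] [262. 229.]
```

The seated tray reads within about 2 mm along and 1 mm across of the lower tray, and in line with it. Handing in.

```bash
python3 -c "
from station import robot
print(robot.close_job())"
```

```text
the job is handed in; nothing more can be done
None
```

The job is handed in, though the hand-in returned no verdict: the roller lies on the lower tray's floor bars, and the upper tray sits half-turned on the ledges, within about 2 mm along and 1 mm across by camera. I viewed 11 pictures against the limit of 10, and dropped the roller about 10 mm onto the bars because the leaned fingertips reached the floor first.

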